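Put the glaze mill into third gear

ROBOT

A 6-joint arm with a two-finger parallel gripper is mounted at the origin on the work surface. World frame = base frame: x ahead of the robot, y to its left, z up, the work surface at z = 0. Lengths are in mm, angles in rad, forces in N, time in s.
With the tool pointing down it reaches from about 300 to 875 mm from the base axis. Payload 4.2 kg.
Tool frame: the origin (TCP) lies midway between the tips of the shut fingers; the grasp point (between the pads) lies 19 mm behind it; x points along the fingers, z is the direction in which the jaws open and shut, and the axes are right-handed (so a half turn about x gives the same grasp; the last joint's range is limited). The gripper opens to 85 mm and grips with 20 to 120 N. Pads are 22 mm wide; open, the fingers measure 114 mm over their backs; the gripper's body (76 mm by 85 mm) begins 54 mm behind the grasp point. The pads swing forward as they close: fully open they stand 13 mm farther back than shut.
Start: joints at [-1.283, 0.32, 1.565, -0, 1.257, -0.02], TCP at [174.206, -547.99, 231.338] pointing down, gripper open.
Joint ranges: [-3.11, 3.11], [-0.84, 2.01], [0.21, 2.61], [-1.34, 4.49], [0.05, 2.63], [-2.56, 2.56]. Speed limits (rad/s): [2.57, 2.57, 3.14, 3.14, 3.14, 3.14].

INTERFACE

Orientations are given as a rotation vector (axis times angle).
In Python, from plant import state, cams, finish_job gives the robot as it stands. The module is installed in compiled form; this text tells all that it offers.
- The arm moves only by the tool servo_tool, never from a script. Its argument "motion" is a list of rows, each a list of 7 numbers: the shift along the world's x, y, z in mm, then the turn, a rotation vector about the world's x, y, z in degrees, then the finger opening in mm, from 0 to 85.4. In form: [[dx, dy, dz, ax, ay, az, jaw], ...]. A call has 1 to 10 rows; each row shifts and turns the commanded pose from where the row before left it; what a row does not reach is not made up. A row lasts 1/10 s, in which the tool goes at most 50 mm and 8.59 degrees, less where a joint would pass 70% of its speed; a pose out of reach is approached as far as the arm can. A call is refused whole if a number of a shift passes 50 or a number of a turn 8.59, either way. A call with a gripper value outside its range is refused whole. The fingers move at their own pace and stop on an object; "grip_force" is the grip in N (left out, the last holds). Time passes only in rows, so rows that do not move let the fingers close. It gives the time, the measured TCP pose, the force and the opening at its end, in the units of the state.
- state(): the state, without advancing time (a new reading comes with each control period).
- cams.read_camera(name): name is "scene" or "top"; returns a dict with "img" (400x640x3 uint8, red, green, blue), "fx", "fy", "cx", "cy" (pixels), "rvec" (rotation vector, rad) and "tvec" (3), from world to camera coordinates, as OpenCV has them. Camera axes: x right, y down, z forward; pixel columns grow to the right and rows downward; lengths in mm; the calibration is good to about 2 mm. A picture is of the moment at which its call begins. There is no depth.
- finish_job(): hands the job in, once; it reports no verdict.
The state is a dict: "clock": time; "joints": joint angles; "joint_vel": joint speeds; "effort": joint torques, N m; "tcp_pos": TCP position; "tool_rot": TCP orientation; "wrist_force": force on the tool from outside, world axes, zero at the start; "wrist_torque": the same for the moment, N m; "opening": finger opening in mm.
Only numpy, scipy, OpenCV 4.12 (cv2) and the standard library are available. Lean on these libraries where they do the work, as an engineer would, in place of code of your own. Each camera call takes 0.05 s, during which the arm holds its last target. There are 200 camera calls.

TASK

The glaze mill on the pottery table is standing still with its gear lever on the left-hand side of the H-shaped gate. Push the lever with the fingertips, without gripping or forcing it, to the gate's crossbar, across to the right, and then forward (away from the robot) until it is fully home in third gear, the far right-hand slot; it must not go into the near right-hand slot (fourth) on the way. Leave the pots, brush and other things around the mill where they are.

Things in the scene. Friction and masses are not known exactly. Their poses are not given: they have to be found in the camera images.
- mill: Glaze jar mill, fixed; origin at table level under the centre of its gearbox (grey, 150 x 150 mm, 86 mm high). x points forward, away from the robot; y to the left; z up (yawed up to 0.3 rad). From its left side a frame with rollers runs along y, carrying a white ceramic jar, 110 mm in diameter, from y = 135 to 395 mm, its top 168 mm above the table.
- gate: Aluminium plate on the gearbox, 124 x 124 mm, top 104 mm above the table; frame as the mill's. H-shaped opening: two slots along x, 20 mm wide, centred at y = +24 (left) and -24 mm (right), ending at x = +32 and -32 mm, joined by a 24 mm wide crossbar along y through x = 0; tongues' corners are rounded. Far left is first gear, near left second, far right third, near right fourth.
- knob_center (a point): Centre of the lever's black knob: 34 mm across, 41 mm high, roughly a cylinder about the 12 mm steel stick. With c = crosswise, l = lengthwise it lies in the mill's frame at x = 0.17 sin(l), y = -0.17 cos(l) sin(c), z = 0.02 + 0.17 cos(l) cos(c) (m). About 2 N at the knob moves the lever either way; it stays where it is left. It turns about a fixed pivot.
- crosswise (a joint): Sideways lean of the lever, rad: positive to the right (the mill's -y), 0 in the middle, about -0.29 in the left slots, about +0.29 in the right slots (with play: 0.22 to 0.33 either side). At the start the lever is in the left slots.
- lengthwise (a joint): Fore-and-aft lean of the lever, rad: positive forward (the mill's +x, away from the robot), 0 at the crossbar (it can pass sideways within about 0.07 of that), about +0.29 fully home in a far slot (first, third), about -0.29 in a near slot (second, fourth). It starts anywhere from -0.28 to +0.28.
- vase: A bulging coral-coloured pot, up to 104 mm across, 140 mm high, loose, standing beyond the gearbox; origin under its centre. To be left alone.
- beaker: A white plastic cup, 76 mm across, 100 mm high, loose, standing to the right of the gearbox (may have changed places with square_pot); origin under its centre. To be left alone.
- square_pot: A black open square plastic pot, 75 x 75 mm, 85 mm high, loose, standing to the right of the gearbox; origin under its centre. To be left alone.
- tub: A pale open plastic tub, 100 x 140 mm, 50 mm high, loose, on the near right of the gearbox; origin under its centre. To be left alone.
- brush: A paint brush 190 mm long lying loose on the table on the near side of the gearbox; origin under its middle. To be left alone.
- glaze_jar: A white lidded jar, 64 mm across, 85 mm high, loose, beyond the mill's frame; origin under its centre. To be left alone.
- block: A cork block 55 x 90 mm, 30 mm high, loose, on the near side of the mill's frame; origin under its centre. To be left alone.

How it is judged:
By the outcome, as a careful person would: the job done as asked, in the order asked, and still so for the second after the job is handed in, with the robot touching nothing.
It also fails if it takes over 53 s, if anything falls off the work surface, if the arm or the gripper's body presses on something with over 40 N, if the wrist force passes 120 N, or if a joint passes its speed limit or range.

## Working session

There is one attempt and no reset: what is moved stays moved. The work goes in short steps, Python scripts to look and compute and a tool call to move; the robot and the scene stay as the last step left them, time stands still between calls to the robot, and variables do not carry over. Pictures are saved under pics/ and viewed, about 8 in all and at most 12, crops included, and the job is handed in when it is done.

Besides the shell and the picture viewer there is one more tool, called after ">>>" by a JSON object that holds its "method" and its "body", one argument or row to a line. servo_tool: Moves the arm, as the interface text tells. Its arguments: {"type":"object","properties":{"motion":{"type":"array"},"grip_force":{"type":"number"}},"required":["motion"]}

```bash
mkdir -p pics
python3 - <<'E'
from plant import state,cams
import cv2,numpy as np,pickle
s=state();print({k:np.round(v,3).tolist() for k,v in s.items()})
d={}
for n in("top","scene"):
    c=cams.read_camera(n);d[n]=c
    cv2.imwrite(f"pics/{n}0.png",c["img"][:,:,::-1])
    R=cv2.Rodrigues(np.array(c["rvec"]))[0];print(n,c["fx"],c["cx"],c["cy"],(-R.T@np.array(c["tvec"]).ravel()).round(),R.round(2).tolist())
pickle.dump(d,open("c0.pkl","wb"))
E
```

```text
{'clock': 0.0, 'joints': [-1.283, 0.32, 1.566, 0.0, 1.257, -0.02], 'joint_vel': [-0.0, -0.0, 0.001, 0.0, -0.0, -0.0], 'effort': [0.002, -41.552, -23.416, -0.0, 0.008, 0.0], 'tcp_pos': [174.089, -547.51, 230.475], 'tool_rot': [0.981, 1.341, -0.979], 'wrist_force': [-0.449, -0.34, 1.441], 'wrist_torque': [0.055, 0.014, -0.055], 'opening': 85.292}
top 387.3076297104174 320.3944219671145 194.78441583107593 [ 402.  -32. 1175.] [[0.03, -1.0, 0.02], [-0.98, -0.03, -0.19], [0.19, -0.02, -0.98]]
scene 441.3023859742692 323.3944574535888 201.17448434263832 [1308. -532. 1065.] [[0.55, 0.84, 0.0], [0.61, -0.4, -0.68], [-0.57, 0.37, -0.73]]
```

View pics/top0.png

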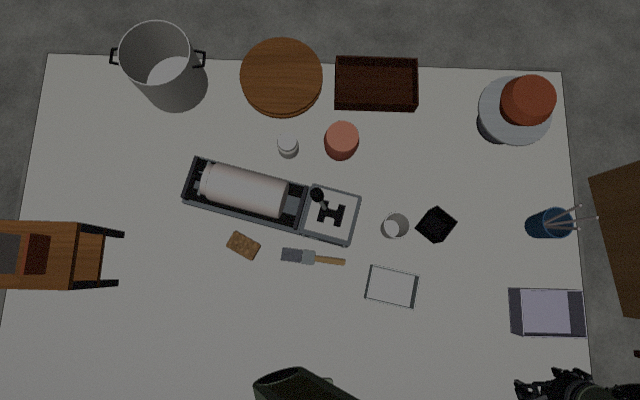

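View pics/scene0.png

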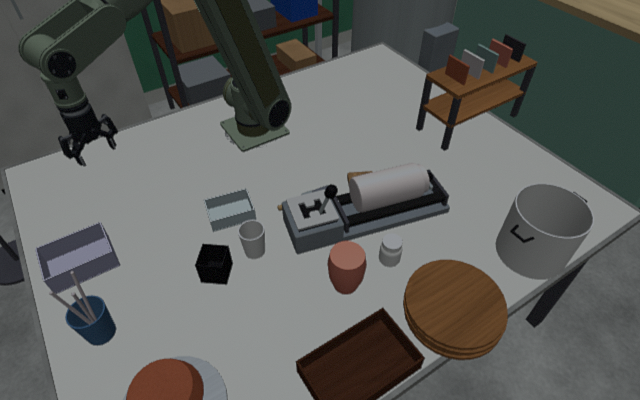

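The top view shows the gearbox around (332,213) with the knob at about (317,195), so the lever is in the left slots, leaning forward. In the scene view the knob is at (331,191). I'll measure the gate and knob from enlarged crops.

```bash
cat > h.py <<'E'
import numpy as np,cv2
def ray(c,uv):
    R=cv2.Rodrigues(np.array(c["rvec"]))[0];o=-R.T@np.array(c["tvec"]).ravel()
    return o,R.T@np.array([(uv[0]-c["cx"])/c["fx"],(uv[1]-c["cy"])/c["fy"],1.])
def onz(c,uv,z):
    o,d=ray(c,uv);return o+d*(z-o[2])/d[2]
def two(c1,p1,c2,p2):
    o,d=ray(c1,p1);q,e=ray(c2,p2)
    s=np.linalg.lstsq(np.c_[d,-e],q-o,rcond=None)[0];a=o+s[0]*d;b=q+s[1]*e
    return (a+b)/2,np.linalg.norm(a-b)
def proj(c,P):
    return cv2.projectPoints(np.array(P,float).reshape(-1,3),np.array(c["rvec"]),np.array(c["tvec"]).ravel(),np.array([[c["fx"],0,c["cx"]],[0,c["fy"],c["cy"]],[0,0,1]]),None)[0].reshape(-1,2)
E
python3 - <<'E'
import pickle,cv2,numpy as np
d=pickle.load(open("c0.pkl","rb"))
def crop(n,x,y,w,h,k): 
    im=d[n]["img"][y:y+h,x:x+w,::-1]; im=cv2.convertScaleAbs(im,alpha=1.6)
    return cv2.resize(im,None,fx=k,fy=k,interpolation=cv2.INTER_CUBIC)
a=crop("top",290,170,80,80,5);b=crop("scene",275,175,80,80,5)
cv2.imwrite("pics/crop0.png",np.hstack([a,b]))
E
```

```text
(no output)
```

View pics/crop0.png

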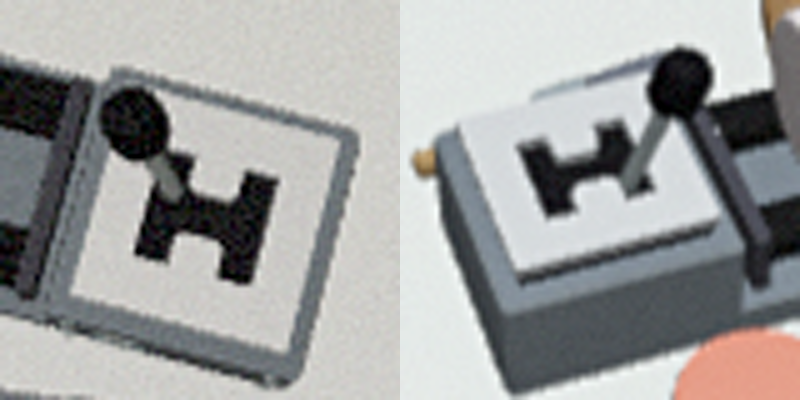

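Run:
```python
import pickle,cv2,numpy as np
from h import *
d=pickle.load(open("c0.pkl","rb"));T,S=d["top"],d["scene"]
t=lambda x,y:((x+.5)/5-.5+290,(y+.5)/5-.5+170)
s=lambda x,y:((x-400+.5)/5-.5+275,(y+.5)/5-.5+175)
for nm,f,c,P in(("plateT",t,T,[(293,352),(72,292),(340,148)]),("HT",t,T,[(279,178),(247,283),(135,255),(168,150)]),("plateS",s,S,[(518,277),(720,225),(460,125)])):
    W=np.array([onz(c,f(*p),104) for p in P]);print(nm,W.round(1)[:,:2].tolist())
k,g=two(T,t(135,123),S,s(680,80));print("knob",k.round(1),g)
# mask mean of knob
for c,n,(x,y) in((T,"t",t(135,123)),(S,"s",s(680,80))):
    x0,y0=int(x)-8,int(y)-8;m=c["img"][y0:y0+17,x0:x0+17].max(2)<45
    k_,l,st,ce=cv2.connectedComponentsWithStats(m.astype(np.uint8));i=1+np.argmax(st[1:,4]);print(n,(x,y),ce[i]+[x0,y0],st[i])
for nm,p,z in(("vase",(342,133),140),("beaker",(396,220),100),("sq",(438,222),85),("tub",(391,286),50),("roller-frame",(290,205),100)):
    print(nm,onz(T,p,z).round())
```

```text
plateT [[484.0, -133.4], [513.7, -10.4], [599.2, -158.5]]
HT [[581.1, -124.3], [521.4, -107.3], [535.3, -44.7], [595.2, -61.6]]
plateS [[610.7, -160.0], [640.6, -42.9], [491.0, -129.0]]
knob [594.8 -41.7 182.9] 0.3736430806167425
t (316.6, 194.2) [316.62264151 194.67924528] [  2   2  15  15 159]
s (330.6, 190.6) [330.92413793 191.91034483] [  3   3  14  14 145]
vase [ 781. -109.  140.]
beaker [ 544. -267.  100.]
sq [ 544. -391.   85.]
tub [ 361. -262.   50.]
roller-frame [578.  31. 100.]
```

Run:
```python
import numpy as np
from scipy.spatial.transform import Rotation as R
from plant import state
M=R.from_rotvec(state()["tool_rot"]).as_matrix();print(M.round(3)) # cols tool x,y,z
z=M[:,2];print("jaw yaw deg",np.degrees(np.arctan2(z[1],z[0])))
E=np.array
c=E([560,-85]);ex=E([np.cos(-.23),np.sin(-.23)]);ey=E([-ex[1],ex[0]])
for n,x,y in(("S1",72,49),("S1end",32,49),("L",0,92),("Lend",0,-15),("N",-45,-48),("Nend",18,-48)):print(n,(c+x*ex+y*ey).round(1))
```

```text
[[-0.     0.953  0.303]
 [ 0.001  0.303 -0.953]
 [-1.     0.    -0.002]]
jaw yaw deg -72.36419457293756
S1 [641.3 -53.7]
S1end [602.3 -44.6]
L [581.    4.6]
Lend [556.6 -99.6]
N [ 505.2 -121.5]
Nend [ 566.6 -135.8]
```

>>> {"method": "servo_tool", "body": {
  "motion": [
    [29,31,1,0,0,-3.1,0],
    [29,31,1,0,0,-3.1,0],
    [29,31,1,0,0,-3.1,0],
    [29,31,1,0,0,-3.1,0],
    [29,31,1,0,0,-3.1,0],
    [29,31,1,0,0,-3.1,0],
    [29,31,1,0,0,-3.1,0],
    [29,31,1,0,0,-3.1,0],
    [29,31,1,0,0,-3,0],
    [29,31,1,0,0,-3,0]
  ],
  "grip_force": 20
}}

```text
clock: 1.1
tcp_pos: [465.0, -236.4, 241.1]
tool_rot: [1.378, 1.091, -1.378]
wrist_force: [-0.4, -0.7, 1.1]
opening: 0.1
```

>>> {"method": "servo_tool", "body": {
  "motion": [
    [29,31,0,0,0,0,0],
    [29,31,0,0,0,0,0],
    [29,31,0,0,0,0,0],
    [29,31,0,0,0,0,0],
    [29,31,0,0,0,0,0],
    [29,31,0,0,0,0,0],
    [0,0,0,0,0,0,0],
    [0,0,0,0,0,0,0]
  ]
}}

```text
clock: 1.9
tcp_pos: [638.1, -51.3, 240.3]
tool_rot: [1.374, 1.094, -1.377]
wrist_force: [-0.4, 0.7, 0.5]
opening: -0.4
```

```bash
cat > m.py <<'E'
import numpy as np
from h import *
from plant import state
from scipy.spatial.transform import Rotation as R
c0=np.array([560,-85.]);ex=np.array([np.cos(-.23),np.sin(-.23)]);ey=np.array([-ex[1],ex[0]])
def mill(p): return np.round([(p[:2]-c0)@ex,(p[:2]-c0)@ey],1)
def show():
    s=state();z=R.from_rotvec(s["tool_rot"]).as_matrix()
    print("t",s["clock"],"tcp",np.round(s["tcp_pos"],1),"mill",mill(np.array(s["tcp_pos"])),"F",np.round(s["wrist_force"],1),"open",s["opening"],"jaw",np.degrees(np.arctan2(z[1,2],z[0,2])).round(1),"x",z[:,0].round(3))
E
python3 -c "from m import *;show()"
```

```text
t 1.9 tcp [638.1 -51.3 240.3] mill [68.4 50.6] F [-0.4  0.7  0.5] open -0.38896456439912114 jaw -103.1 x [-0.002 -0.    -1.   ]
```

>>> {"method": "servo_tool", "body": {
  "motion": [
    [1,0,-15,0,0,0,0],
    [1,0,-15,0,0,0,0],
    [1,0,-15,0,0,0,0],
    [0,0,-15,0,0,0,0],
    [0,0,-8,0,0,0,0],
    [0,0,0,0,0,0,0],
    [0,0,0,0,0,0,0]
  ]
}}

```text
clock: 2.6
tcp_pos: [641.1, -52.6, 173.9]
tool_rot: [1.377, 1.091, -1.377]
wrist_force: [0.1, 0.0, 0.1]
opening: -0.0
```

```bash
cat > look.py <<'E'
import sys
from m import *
from plant import cams
show();o=[]
for n,x,y in(("top",280,160),("scene",270,145)):
    c=cams.read_camera(n);im=cv2.convertScaleAbs(c["img"][y:y+100,x:x+80,::-1],alpha=1.8)
    o.append(cv2.resize(im,None,fx=5,fy=5,interpolation=cv2.INTER_CUBIC))
cv2.imwrite(f"pics/{sys.argv[1]}.png",np.hstack(o))
E
python3 look.py s1
```

```text
t 2.6 tcp [641.1 -52.6 173.9] mill [71.6 50. ] F [0.1 0.  0.1] open -0.022946656648709828 jaw -103.2 x [ 0.001 -0.    -1.   ]
```

View pics/s1.png

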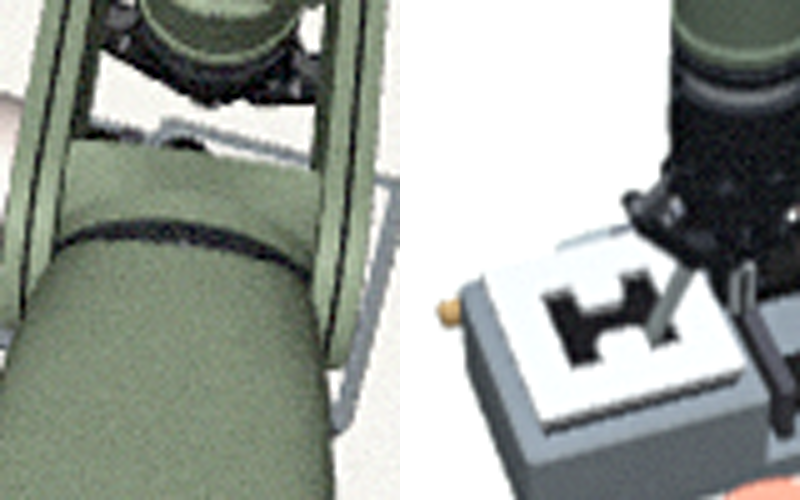

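The arm hides the knob from the top camera. In the scene view the stick runs from (655,340) to (690,265), with the finger beyond the knob, as intended. I'll push back slowly and watch the force.

>>> {"method": "servo_tool", "body": {
  "motion": [
    [-5.8,1.4,0,0,0,0,0],
    [-5.8,1.4,0,0,0,0,0],
    [-4.9,1.1,0,0,0,0,0]
  ]
}}

```text
clock: 3.0
tcp_pos: [624.0, -47.9, 173.6]
tool_rot: [1.376, 1.092, -1.376]
wrist_force: [-0.6, -0.4, 0.3]
opening: 0.1
```

>>> {"method": "servo_tool", "body": {
  "motion": [
    [-3.9,0.9,0,0,0,0,0],
    [-3.9,0.9,0,0,0,0,0]
  ]
}}

```text
clock: 3.2
tcp_pos: [617.5, -46.2, 174.1]
tool_rot: [1.378, 1.09, -1.374]
wrist_force: [2.2, 0.4, 1.3]
opening: -0.1
```

>>> {"method": "servo_tool", "body": {
  "motion": [
    [-2.9,0.7,0,0,0,0,0],
    [-2.9,0.7,0,0,0,0,0]
  ]
}}

```text
clock: 3.4
tcp_pos: [611.3, -44.9, 173.7]
tool_rot: [1.377, 1.091, -1.376]
wrist_force: [2.1, -0.5, 1.2]
opening: -0.0
```

>>> {"method": "servo_tool", "body": {
  "motion": [
    [-2.9,0.7,0,0,0,0,0],
    [-2.9,0.7,0,0,0,0,0]
  ]
}}

```text
clock: 3.6
tcp_pos: [605.2, -43.5, 173.3]
tool_rot: [1.376, 1.091, -1.376]
wrist_force: [2.1, 1.0, 0.6]
opening: -0.2
```

```bash
python3 look.py s2
```

```text
t 3.6 tcp [605.2 -43.5 173.3] mill [34.5 50.7] F [2.1 1.  0.6] open -0.24686026342890385 jaw -103.2 x [ 0. -0. -1.]
```

View pics/s2.png

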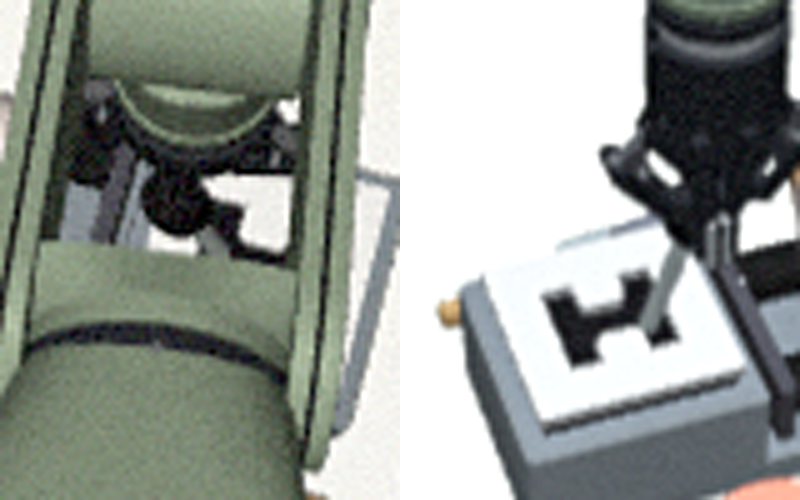

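The lever is moving at about 2 N. The knob is now at top-view px (315,199.6), about 6 to 10 mm forward of the crossbar line. I'll push a bit more and then measure it.

>>> {"method": "servo_tool", "body": {
  "motion": [
    [-2.4,0.6,0,0,0,0,0],
    [-2.4,0.6,0,0,0,0,0]
  ]
}}

```text
clock: 3.9
tcp_pos: [600.4, -42.3, 173.3]
tool_rot: [1.376, 1.092, -1.377]
wrist_force: [1.8, 0.2, 1.8]
opening: -0.0
```

>>> {"method": "servo_tool", "body": {
  "motion": [
    [10,-2.3,0,0,0,0,0],
    [12,-2.8,5,0,0,0,0],
    [5,5,22,0,0,0,0],
    [0,8,22,0,0,0,0],
    [0,10,17,0,0,0,0],
    [-10,20,2,0,0,0,0],
    [-20,20,0,0,0,0,0],
    [-18,5,0,0,0,0,0]
  ]
}}

```text
clock: 4.7
tcp_pos: [578.8, 22.1, 240.7]
tool_rot: [1.375, 1.094, -1.377]
wrist_force: [-0.2, -0.4, -0.3]
opening: -0.3
```

```bash
python3 look.py s3
```

```text
t 4.7 tcp [578.8  22.1 240.7] mill [ -6.1 108.6] F [-0.2 -0.4 -0.3] open -0.3376290943711807 jaw -103.1 x [-0.002  0.001 -1.   ]
```

View pics/s3.png

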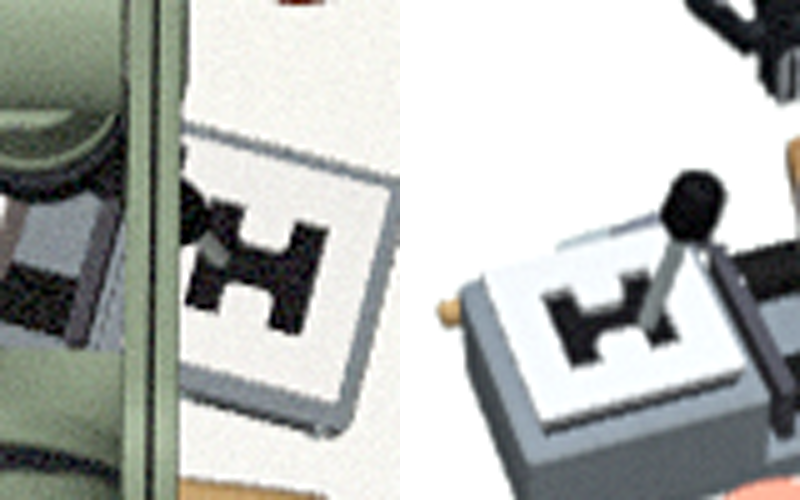

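Run:
```python
from m import *
import pickle
S=pickle.load(open("c0.pkl","rb"))["scene"];T=pickle.load(open("c0.pkl","rb"))["top"]
for z in(181,183):print(mill(onz(S,(328.2,185.6),z)))
print("at start",mill(onz(S,(330.8,191.3),182)))
for l in(.14,.1,.05,0,-.05):
    for c in(-.29,-.32):
        k=170*np.array([np.sin(l),-np.cos(l)*np.sin(c),np.cos(l)*np.cos(c)]);P=[*(c0+k[0]*ex+k[1]*ey),20+k[2]];print(l,c,proj(S,P).round(1),proj(T,P).round(1))
```

```text
[ 1.4 51.5]
[ 3.3 50.8]
at start [26.  50.2]
0.14 -0.29 [[329.8 191.1]] [[317.2 194.6]]
0.14 -0.32 [[331.4 191.1]] [[315.5 194.2]]
0.1 -0.29 [[329.1 189.3]] [[316.5 196.9]]
0.1 -0.32 [[330.7 189.2]] [[314.7 196.6]]
0.05 -0.29 [[328.1 187.1]] [[315.6 200. ]]
0.05 -0.32 [[329.7 187.1]] [[313.8 199.6]]
0 -0.29 [[327.1 185. ]] [[314.8 203.1]]
0 -0.32 [[328.7 185. ]] [[312.9 202.7]]
-0.05 -0.29 [[326.  183.1]] [[313.9 206.2]]
-0.05 -0.32 [[327.6 183.1]] [[312.1 205.8]]
```

The lever reads l ≈ 0.015, so it is at the crossbar (±0.07 allowed). Next I'll go down on its left and push right.

>>> {"method": "servo_tool", "body": {
  "motion": [
    [2.7,-3.7,-10,0,0,0,0],
    [2.7,-3.7,-16,0,0,0,0],
    [0,0,-16,0,0,0,0],
    [0,0,-16,0,0,0,0],
    [0,0,-9,0,0,0,0],
    [0,0,0,0,0,0,0]
  ]
}}

```text
clock: 5.4
tcp_pos: [584.6, 12.6, 172.1]
tool_rot: [1.375, 1.094, -1.38]
wrist_force: [-0.5, -0.3, -0.2]
opening: 0.1
```

>>> {"method": "servo_tool", "body": {
  "motion": [
    [-1.8,-7.8,0,0,0,0,0],
    [-1.4,-5.8,0,0,0,0,0],
    [-1.1,-4.9,0,0,0,0,0],
    [-0.9,-3.9,0,0,0,0,0]
  ]
}}

```text
clock: 5.8
tcp_pos: [580.3, -9.3, 175.4]
tool_rot: [1.379, 1.09, -1.374]
wrist_force: [-0.4, 2.0, 2.2]
opening: -0.2
```

>>> {"method": "servo_tool", "body": {
  "motion": [
    [-1.1,-4.9,0,0,0,0,0],
    [-1.1,-4.9,0,0,0,0,0],
    [-1.1,-4.9,0,0,0,0,0],
    [-1.1,-4.9,0,0,0,0,0]
  ]
}}

```text
clock: 6.2
tcp_pos: [575.2, -29.2, 174.4]
tool_rot: [1.376, 1.092, -1.376]
wrist_force: [0.7, 2.0, 1.7]
opening: -0.3
```

```bash
python3 -c "from m import *;show()"
```

```text
t 6.2 tcp [575.2 -29.2 174.4] mill [ 2.  57.8] F [0.7 2.  1.7] open -0.2516875533492322 jaw -103.2 x [-0. -0. -1.]
```

>>> {"method": "servo_tool", "body": {
  "motion": [
    [-1.4,-5.8,0,0,0,0,0],
    [-1.4,-5.8,0,0,0,0,0],
    [-1.4,-5.8,0,0,0,0,0],
    [-1.4,-5.8,0,0,0,0,0],
    [-1.4,-5.8,0,0,0,0,0]
  ]
}}

```text
clock: 6.7
tcp_pos: [568.1, -58.4, 174.3]
tool_rot: [1.376, 1.092, -1.377]
wrist_force: [0.3, 2.5, 1.9]
opening: -0.2
```

>>> {"method": "servo_tool", "body": {
  "motion": [
    [-1.4,-5.8,0,0,0,0,0],
    [-1.4,-5.8,0,0,0,0,0],
    [-1.4,-5.8,0,0,0,0,0],
    [-1.2,-4.9,0,0,0,0,0],
    [-1,-3.9,0,0,0,0,0]
  ]
}}

```text
clock: 7.2
tcp_pos: [561.6, -84.4, 174.0]
tool_rot: [1.376, 1.092, -1.377]
wrist_force: [1.3, 1.7, -1.0]
opening: -0.0
```

```bash
python3 look.py s4
```

```text
t 7.2 tcp [561.6 -84.4 174. ] mill [1.4 0.9] F [ 1.3  1.7 -1. ] open -0.03737212612915652 jaw -103.2 x [-0.001  0.    -1.   ]
```

View pics/s4.png

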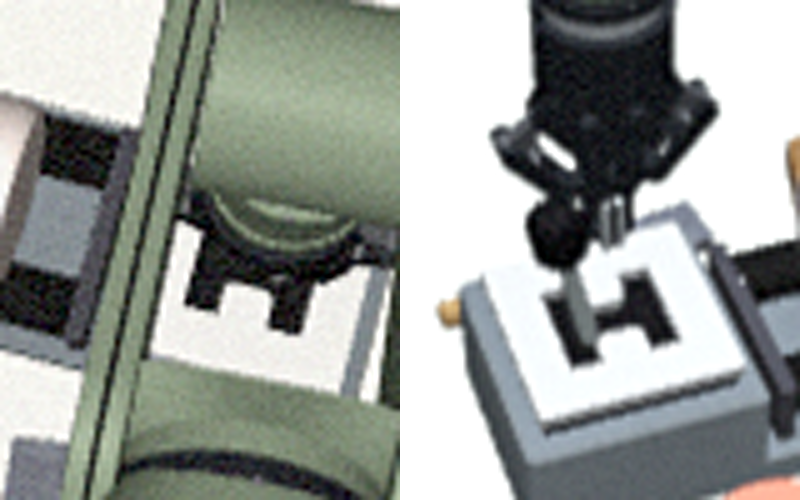

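Run:
```python
from m import *
import pickle
S=pickle.load(open("c0.pkl","rb"))["scene"]
for l in(.05,0,-.05):
    for c in(.15,.18,.22,.29):
        k=170*np.array([np.sin(l),-np.cos(l)*np.sin(c),np.cos(l)*np.cos(c)]);P=[*(c0+k[0]*ex+k[1]*ey),20+k[2]];print(l,c,k[1].round(1),proj(S,P).round(1))
```

```text
0.05 0.15 -25.4 [[303.1 192.1]]
0.05 0.18 -30.4 [[301.4 192.8]]
0.05 0.22 -37.1 [[299.1 193.7]]
0.05 0.29 -48.6 [[295.2 195.5]]
0 0.15 -25.4 [[302.1 190. ]]
0 0.18 -30.4 [[300.4 190.7]]
0 0.22 -37.1 [[298.2 191.6]]
0 0.29 -48.6 [[294.3 193.3]]
-0.05 0.15 -25.4 [[301.2 188. ]]
-0.05 0.18 -30.4 [[299.5 188.7]]
-0.05 0.22 -37.1 [[297.3 189.6]]
-0.05 0.29 -48.6 [[293.4 191.3]]
```

The knob is at scene px (301,191), which gives l ≈ 0.01 and c ≈ 0.17. That leaves about 19 mm to the right.

>>> {"method": "servo_tool", "body": {
  "motion": [
    [-1.1,-4.9,0,0,0,0,0],
    [-1.1,-4.9,0,0,0,0,0],
    [-0.9,-3.9,0,0,0,0,0]
  ]
}}

```text
clock: 7.6
tcp_pos: [558.6, -98.0, 174.2]
tool_rot: [1.376, 1.092, -1.377]
wrist_force: [0.6, 1.3, -0.5]
opening: -0.1
```

>>> {"method": "servo_tool", "body": {
  "motion": [
    [-0.5,-1.9,0,0,0,0,0],
    [-0.5,-1.9,0,0,0,0,0]
  ]
}}

```text
clock: 7.8
tcp_pos: [557.7, -101.7, 174.3]
tool_rot: [1.377, 1.092, -1.377]
wrist_force: [0.5, 2.0, -1.0]
opening: -0.0
```

```bash
python3 -c "from m import *;show()"
```

```text
t 7.8 tcp [ 557.7 -101.7  174.3] mill [  1.6 -16.8] F [ 0.5  2.  -1. ] open -0.010892022130385115 jaw -103.2 x [-0. -0. -1.]
```

>>> {"method": "servo_tool", "body": {
  "motion": [
    [1.4,6,0,0,0,0,0],
    [1.4,6,0,0,0,0,0],
    [0,0,22,0,0,0,0],
    [0,0,22,0,0,0,0],
    [0,0,22,0,0,0,0],
    [-19,-10,0,0,0,0,0],
    [-19,-10,0,0,0,0,0],
    [-19,-11,0,0,0,0,0],
    [0,0,0,0,0,0,0]
  ]
}}

```text
clock: 8.7
tcp_pos: [501.9, -120.9, 240.7]
tool_rot: [1.376, 1.091, -1.378]
wrist_force: [0.0, -0.7, 0.0]
opening: 0.0
```

```bash
python3 look.py s5
```

```text
t 8.7 tcp [ 501.9 -120.9  240.7] mill [-48.4 -48.2] F [ 0.  -0.7  0. ] open 0.012485003146735079 jaw -103.2 x [-0.001 -0.001 -1.   ]
```

View pics/s5.png

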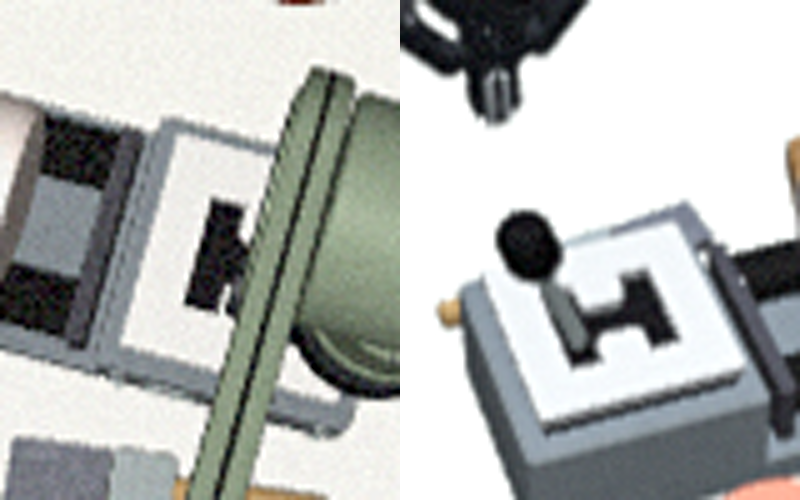

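The knob is at scene px (295,193.6), so l ≈ 0.01 and c ≈ 0.28, in the right-hand slots at the crossbar. The finger is clear above the near side. I'll descend and push forward.

>>> {"method": "servo_tool", "body": {
  "motion": [
    [0,0,-15,0,0,0,0],
    [0,0,-16,0,0,0,0],
    [0,0,-16,0,0,0,0],
    [0,0,-15,0,0,0,0],
    [0,0,-6,0,0,0,0],
    [0,0,0,0,0,0,0]
  ]
}}

```text
clock: 9.4
tcp_pos: [503.9, -119.9, 171.5]
tool_rot: [1.375, 1.093, -1.377]
wrist_force: [-0.7, 0.1, 0.1]
opening: -0.1
```

>>> {"method": "servo_tool", "body": {
  "motion": [
    [5.8,-1.4,0,0,0,0,0],
    [5.8,-1.4,0,0,0,0,0],
    [4.9,-1.1,0,0,0,0,0],
    [4.9,-1.1,0,0,0,0,0],
    [4.9,-1.1,0,0,0,0,0],
    [4.9,-1.1,0,0,0,0,0]
  ]
}}

```text
clock: 10.0
tcp_pos: [534.8, -127.8, 172.4]
tool_rot: [1.376, 1.092, -1.377]
wrist_force: [-2.1, 0.9, 2.0]
opening: 0.4
```

>>> {"method": "servo_tool", "body": {
  "motion": [
    [4.9,-1.1,0,0,0,0,0],
    [4.9,-1.1,0,0,0,0,0],
    [4.9,-1.1,0,0,0,0,0],
    [4.9,-1.1,0,0,0,0,0]
  ]
}}

```text
clock: 10.4
tcp_pos: [554.5, -132.0, 171.9]
tool_rot: [1.376, 1.093, -1.377]
wrist_force: [-1.7, -0.6, -0.6]
opening: -0.2
```

```bash
python3 -c "from m import *;show()"
```

```text
t 10.4 tcp [ 554.5 -132.   171.9] mill [  5.3 -47.1] F [-1.7 -0.6 -0.6] open -0.19593026562380195 jaw -103.2 x [-0.001  0.    -1.   ]
```

Knob x is now about 33 mm, with about 15 mm to go. I'll take it in small steps with force checks.

>>> {"method": "servo_tool", "body": {
  "motion": [
    [3.9,-0.9,0,0,0,0,0],
    [3.9,-0.9,0,0,0,0,0],
    [2.4,-0.6,0,0,0,0,0]
  ]
}}

```text
clock: 10.7
tcp_pos: [564.9, -134.5, 172.2]
tool_rot: [1.376, 1.092, -1.377]
wrist_force: [-0.9, 0.4, -0.8]
opening: -0.1
```

>>> {"method": "servo_tool", "body": {
  "motion": [
    [1.5,-0.3,0,0,0,0,0],
    [1.5,-0.3,0,0,0,0,0]
  ]
}}

```text
clock: 10.9
tcp_pos: [567.1, -135.0, 172.1]
tool_rot: [1.376, 1.093, -1.378]
wrist_force: [-4.5, 0.4, -0.6]
opening: 0.0
```

```bash
python3 look.py s6
```

```text
t 10.9 tcp [ 567.1 -135.   172.1] mill [ 18.3 -47. ] F [-4.5  0.4 -0.6] open 0.0003787803218864371 jaw -103.2 x [-0.002  0.    -1.   ]
```

View pics/s6.png

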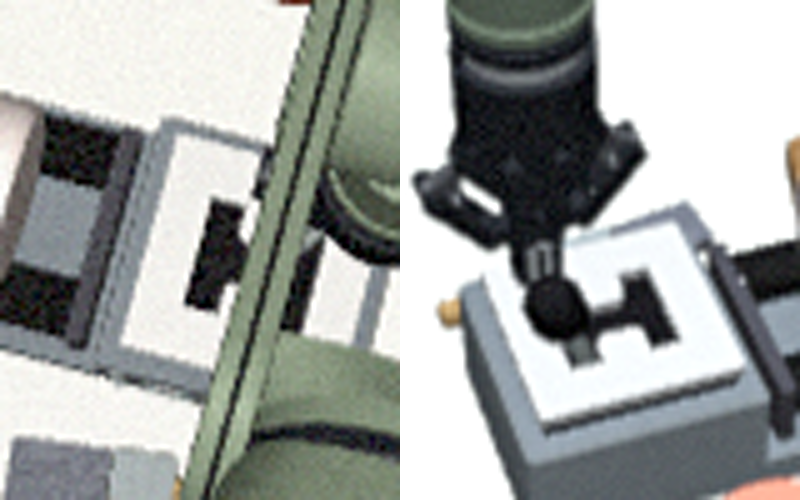

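The force dipped and then rose to 4.5 N, so the lever is near its end stop. The knob is at scene px (301,206). I'll add a small nudge and compare that with the model.

>>> {"method": "servo_tool", "body": {
  "motion": [
    [0.8,-0.2,0,0,0,0,0],
    [0,0,0,0,0,0,0]
  ]
}}

```text
clock: 11.2
tcp_pos: [567.5, -135.1, 172.1]
tool_rot: [1.376, 1.093, -1.378]
wrist_force: [-3.6, 1.6, -0.1]
opening: -0.0
```

Run:
```python
from m import *
import pickle
show()
S=pickle.load(open("c0.pkl","rb"))["scene"]
for l in(.25,.27,.29,.31):
    for c in(.26,.29):
        k=170*np.array([np.sin(l),-np.cos(l)*np.sin(c),np.cos(l)*np.cos(c)]);P=[*(c0+k[0]*ex+k[1]*ey),20+k[2]];print(l,c,k.round(1),proj(S,P).round(1))
```

```text
t 11.2 tcp [ 567.5 -135.1  172.1] mill [ 18.7 -47. ] F [-3.6  1.6 -0.1] open -0.03911373662244322 jaw -103.2 x [-0.002  0.    -1.   ]
0.25 0.26 [ 42.1 -42.3 159.2] [[301.1 204.1]]
0.25 0.29 [ 42.1 -47.1 157.8] [[299.5 204.9]]
0.27 0.26 [ 45.3 -42.1 158.3] [[301.6 205.2]]
0.27 0.29 [ 45.3 -46.9 157. ] [[299.9 205.9]]
0.29 0.26 [ 48.6 -41.9 157.4] [[302.  206.2]]
0.29 0.29 [ 48.6 -46.6 156.1] [[300.4 207. ]]
0.31 0.26 [ 51.9 -41.6 156.5] [[302.5 207.3]]
0.31 0.29 [ 51.9 -46.3 155.1] [[300.9 208. ]]
```

>>> {"method": "servo_tool", "body": {
  "motion": [
    [1,-0.2,0,0,0,0,0],
    [1,-0.2,0,0,0,0,0]
  ]
}}

```text
clock: 11.4
tcp_pos: [568.2, -135.2, 171.9]
tool_rot: [1.374, 1.096, -1.38]
wrist_force: [-8.8, 2.3, 1.1]
opening: 0.0
```

The lever is at a hard stop: the force rose to 9 N for 0.7 mm of travel. I'll back off, lift clear, and look again.

>>> {"method": "servo_tool", "body": {
  "motion": [
    [-4,0.9,0,0,0,0,0],
    [-12,2.8,0,0,0,0,0],
    [-12,2.8,0,0,0,0,0],
    [0,0,25,0,0,0,0],
    [0,0,25,0,0,0,0],
    [-20,0,25,0,0,0,0],
    [-30,-20,10,0,0,0,0],
    [-30,-30,0,0,0,0,0],
    [-30,-30,0,0,0,0,0],
    [-20,-30,0,0,0,0,0]
  ]
}}

```text
clock: 12.4
tcp_pos: [410.4, -239.7, 258.2]
tool_rot: [1.376, 1.089, -1.375]
wrist_force: [-0.1, -0.4, 0.0]
opening: 0.3
```

>>> {"method": "servo_tool", "body": {
  "motion": [
    [-10,-40,0,0,0,0,0],
    [-10,-40,0,0,0,0,0],
    [0,-40,0,0,0,0,0],
    [0,-40,0,0,0,0,0],
    [0,-40,0,0,0,0,0],
    [0,0,0,0,0,0,0],
    [0,0,0,0,0,0,0]
  ]
}}

```text
clock: 13.1
tcp_pos: [392.0, -439.3, 257.2]
tool_rot: [1.378, 1.091, -1.377]
wrist_force: [-0.1, 0.2, -0.3]
opening: -0.0
```

```bash
python3 look.py s7
python3 - <<'E'
import cv2,numpy as np,pickle
from plant import cams
d=pickle.load(open("c0.pkl","rb"));c=cams.read_camera("top")
D=cv2.absdiff(c["img"],d["top"]["img"]).max(2)
a=np.hstack([c["img"][100:320,180:480,::-1],cv2.cvtColor(D[100:320,180:480],cv2.COLOR_GRAY2BGR)])
b=cv2.imread("pics/s7.png")
a=cv2.resize(cv2.convertScaleAbs(a,alpha=1.5),(800,293))
cv2.imwrite("pics/fin.png",np.vstack([a,cv2.resize(b,(480,300)).copy() if 0 else cv2.copyMakeBorder(cv2.resize(b,(480,300)),0,0,0,320,cv2.BORDER_CONSTANT)]))
E
```

```text
t 13.1 tcp [ 392.  -439.3  257.2] mill [ -82.8 -383.3] F [-0.1  0.2 -0.3] open -0.03184232562929065 jaw -103.2 x [ 0.  0. -1.]
```

View pics/fin.png

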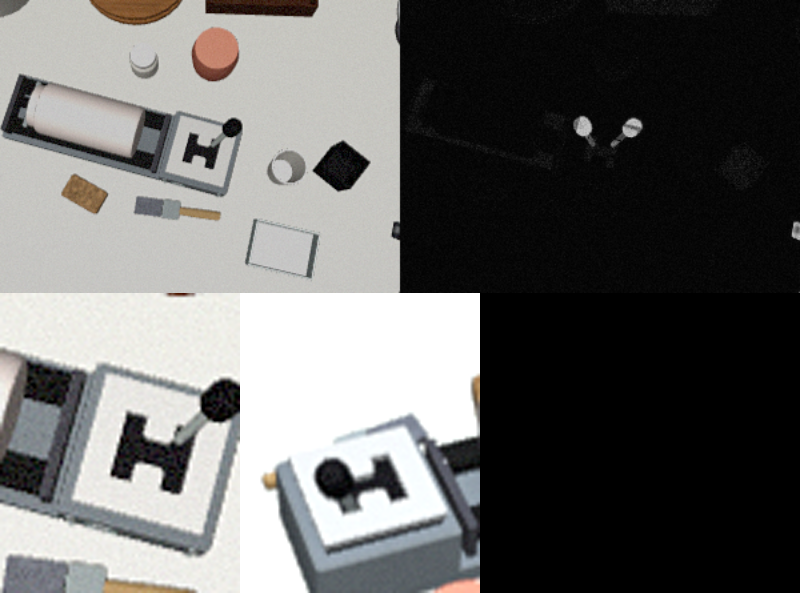

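In the top view the stick now stands in the far right slot. The difference image shows a change only at the lever and, at the right edge, the arm. I'll triangulate the knob once before handing in.

Run:
```python
from m import *
from plant import cams
p=[];C=[]
for n,(x0,y0,w) in(("top",(345,186,22)),("scene",(286,194,32))):
    c=cams.read_camera(n);m=(c["img"][y0:y0+w,x0:x0+w].max(2)<45).astype(np.uint8)
    m=cv2.morphologyEx(m,cv2.MORPH_OPEN,cv2.getStructuringElement(cv2.MORPH_ELLIPSE,(9,9)))
    k,l,st,ce=cv2.connectedComponentsWithStats(m);i=1+np.argmax(st[1:,4]);p.append(ce[i]+[x0,y0]);C.append(c);print(n,p[-1],st[i])
P,g=two(C[0],p[0],C[1],p[1]);q=mill(P);print(P.round(1),g.round(2),q,"l",np.arcsin(q[0]/170),"c",np.arctan2(-q[1],P[2]-20))
```

```text
top [353.63945578 195.6462585 ] [  2   3  14  14 147]
scene [301.05932203 206.87288136] [  9   7  13  13 118]
[ 595.7 -139.3  174.2] 0.86 [ 47.1 -44.7] l 0.2807317465650324 c 0.2820721489996852
```

```bash
python3 -c "
from plant import finish_job;print(finish_job())"
```

```text
the job is handed in; nothing more can be done
None
```

The lever is in third gear (far right slot), and I handed the job in at about 13 s. I pushed it with shut fingertips: back to the crossbar, across to the right, then forward to the end stop. It never went into fourth.

- **Forces:** moving the lever took about 2 N. At the end stop the force rose to about 9 N, which I took as fully home. I then backed off and moved well clear.
- **Final lever position:** triangulation gave lengthwise ≈ 0.281 and crosswise ≈ 0.282. Lengthwise is slightly under the nominal 0.29, which is within the roughly 2 mm camera calibration error. The knob height came out 174 mm, against 177 mm expected.
- **Surroundings:** the top camera's before/after difference around the mill shows only the lever and the arm changed. The pots, brush, tub, block and jars there stayed where they were.
- **Disagreements:** no check failed; the only mismatches were the small ones above.

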